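Open the test box's inspection flap to the mark and hold it

ROBOT

A 6-joint arm with a two-finger parallel gripper is mounted at the origin on a cart in front of the work surface, level with it; the furniture and walls round the work are solid. World frame = base frame: x ahead of the robot, y to its left, z up, the work surface at z = 0. Lengths are in m, angles in rad, forces in N, time in s.
With the tool pointing down it reaches from about 0.3 to 0.775 m from the base axis. Payload 14.6 kg.
Tool frame: the origin (TCP) lies midway between the tips of the shut fingers; the grasp point (between the pads) lies 19 mm behind it (ctrl.hold_point_z is the distance from the TCP to the grasp point, in m); z points along the fingers, x is the direction in which the jaws open and shut, and the axes are right-handed (so a half turn about z gives the same grasp; the last joint's range is limited). The gripper opens to 94 mm and grips with 3 to 60 N. Pads are 16 mm wide; open, the fingers measure 119 mm over their backs; the gripper's body (75 mm by 177 mm) begins 78 mm behind the grasp point.
Start: joints at [-1.282, 0.3, 1.521, -0, 1.321, -0.067], TCP at [0.192, -0.516, 0.205] pointing down, gripper open.
Joint ranges: [-3.03, 3.03], [-0.79, 2.21], [0.23, 2.52], [-1.04, 4.18], [0, 3.07], [-2.55, 2.55]. Speed limits (rad/s): [2.22, 2.22, 2.57, 3.14, 3.14, 3.14].

INTERFACE

Orientations are given as [roll, pitch, yaw] about the fixed x, y, z axes, in that order (R = Rz(yaw) Ry(pitch) Rx(roll)).
In Python, from station import ctrl, viewer, ticket, nets gives the robot as it stands.
- The arm moves only by the tool carry_out, never from a script. Its argument "commands" is one flat list of numbers, 7 for each row, row after row: the closure, from -1 (fully open) to 1 (shut), so that 0 is half open, then the shift along the world's x, y, z in cm, then the turn, a rotation vector about the world's x, y, z in rad. In form: [gripper, tx, ty, tz, ax, ay, az, gripper, tx, ty, tz, ax, ay, az, ...]. A call has 1 to 12 rows; each row is the pose to reach, as a shift and turn from the pose measured when the call began; what a row does not reach only later rows make up. A row lasts 1/12 s, in which the tool goes at most 41.7 mm and 7.16 degrees, less where a joint would pass 70% of its speed; a pose out of reach is approached as far as the arm can. A call with a gripper value outside its range is refused whole. The fingers move at their own pace and stop on an object; "force" is the grip in N (left out, the last holds). Time passes only in rows, so rows that repeat a pose let the fingers close. It gives the time, the measured TCP pose, the force and the opening at its end, in the units of the state.
- ctrl.get_obs(): the state, without advancing time (a new reading comes with each control period).
- viewer.camera(name): name is "side" or "top"; returns (picture, depth): 400x640x3 uint8, blue, green, red; 400x640 float32, m along the optical axis (not along the pixel's ray), 0 where there is no reading.
- viewer.camera_info(name): a dict with "fx", "fy", "cx", "cy" (pixels), "R" (3x3) and "t" (3): a world point X has camera coordinates R X + t. Camera axes: x right, y down, z forward; pixel columns grow to the right and rows downward; lengths in m; the calibration is good to about 2 mm. A picture is of the moment at which its call begins. camera_info takes no time and is no camera call.
- ticket.hand_in(): hands the job in, once; it reports no verdict.
Trained networks look in the newest picture that a camera, given by its name, has taken for a name from the list of things; names that differ only in an ending like _2 or _b are one class to them, and where a whole thing is asked for, a point or a joint stands for the part that bears it (a point fixed in the world has none). Each returns a list of dicts, best first, with "confidence" (0 to 1); they miss things now and then, are a little off and sometimes report something else, mostly with a low value. They report only what shows in the picture. A call takes as long as a camera call.
- nets.silhouettes(camera, thing): "region" (400x640 bool, what is visible of it) and "extent" ([left, top, right, bottom] in pixels, round what is visible of it).
The state is a dict: "time_s": time; "qpos": joint angles; "joint_vel": joint speeds; "tau": joint torques, N m; "ee_pos": TCP position; "eef_rot": TCP orientation; "force": force on the tool from outside, world axes, zero at the start; "moment": the same for the moment, N m; "grip_width": finger opening in m.
Only numpy, scipy, OpenCV 4.12 (cv2) and the standard library are available. Lean on these libraries where they do the work, as an engineer would, in place of code of your own. Each camera call takes 0.05 s, during which the arm holds its last target. There are 200 camera calls.

TASK

Draw the bolt of the test box back until it is clear of the inspection flap, then lift the flap until its red pointer stands between the two prongs of the orange marker, and hold it still there: the flap falls shut by itself, so finish with the gripper's fingers still holding it up. Leave the marker as it is set and the other things on the desk where they lie.

Things in the scene. Friction and masses are not known exactly. Their poses are not given: they have to be found in the camera images.
- test_box: fixed grey box, 140 x 200 x 80 mm high; origin: centre of underside; x from the front (robot's side) to the hinge, y left, z up; turned a little about z. A windowed flap closes its top. At its left side (x = -40, y = 100 to 176 mm, top z = 90) a latch block carries the bolt. At its right side (y = -104 mm) stands a protractor arc, radius 78 mm about the hinge line, top z = 165 mm.
- flap: inspection flap, 132 x 196 x 7 mm blue metal frame with clear pane, about 0.4 kg. Origin on the hinge line, x from the free front edge to the hinge, y along the hinge. Shut, it lies level, axes parallel to the box's. Lifting turns it about the box's +y: the front edge goes up and back, 0 to 1.4 rad. The hinge is free: it falls shut when let go.
- hinge (a point): middle of the flap's hinge line, on the box at x = 62, y = 0, z = 84.5 mm; the line runs along the box's y
- flap_grip (a point): centre of the black round grip at the middle of the flap's free edge: a disc 26 mm across, 12 mm thick along y, flat faces left and right, 162 mm from the hinge line, 30 mm in front of the flap's edge, 84.5 mm above the desk when shut, nothing under it. Pinched on its flat faces it turns between the fingers, so the hand need not tilt with the flap.
- pointer_tip (a point): tip of the flap's thin red pointer, on the right side (y = -112.5 mm), 95 mm from the hinge line, level with the hinge when the flap is shut
- fork_gap (a point): middle of the 18 mm gap between the two prongs of the orange marker on the protractor arc, 95 mm from the hinge line, in the pointer's plane. The marker stands at another angle each time (0.5 to 0.95 rad above level, seen from the hinge); only friction holds it, and it must stay as set.
- bolt: loose steel bolt, bar 12 x 98 x 10 mm (y -43 to +55 mm), along the box's y in two staples that keep it in (2 mm play; tops z = 106 mm). Origin: underside, below its knob. At the start (origin y about 123 mm in the box's frame) its tip lies 16 to 20 mm over the flap and blocks it. It slides to +y (left), clear of the flap from y = 145 mm, stopped at about 160 mm. Friction holds it.
- bolt_knob (a point): centre of the bolt's upright yellow knob, 13 mm diameter, 28 mm high, top 138 mm above the desk; pinch it from above, with the finger ends above the staples (106 mm)
- red_screwdriver: bystander, leave alone: red-handled screwdriver, 26x168x22 mm, lying on the desk; origin at the centre of its underside
- cutter: bystander, leave alone: side cutter with red handles, 46x123x10 mm, lying on the desk; origin at the centre of its underside
- board: bystander, leave alone: green circuit board, 66x100x20 mm, lying on the desk; origin at the centre of its underside
- brush: bystander, leave alone: flat brush with orange handle, 21x155x9 mm, lying on the desk; origin at the centre of its underside
- plug: bystander, leave alone: small green terminal plug, 30x18x12 mm, lying on the desk; origin at the centre of its underside
- heat_sink: bystander, leave alone: small silver heat sink, 25x30x18 mm, lying on the desk; origin at the centre of its underside

How it is judged:
On the way, in this order (a step that is already met when the one before it is completed fails the run):
1. the bolt is drawn clear of the flap while the flap is still shut (y of bolt in the frame of test_box above 0.145 m and height (world z) of pointer_tip below 0.092 m), for 0.2 s.
2. the flap is held by the fingers with its pointer between the prongs (distance between pointer_tip and fork_gap below 0.009 m and contact force between the fingers and flap above 0.3 N), for 0.2 s.
At the end, for the whole second after the job is handed in: Bolt clear of the flap (origin beyond y = 145 mm in the box's frame), not touching it; pointer tip within 9 mm of the middle of the marker's gap; flap still (under 0.1 rad/s) and held by the fingers (over 0.3 N); marker within 8 mm of where it was (all of step 2 and y of bolt in the frame of test_box above 0.145 m and angular speed of flap below 0.1 rad/s and contact force between bolt and flap below 0.2 N and distance of fork_gap from where it was at the start of the episode below 0.008 m); the arm keeps its last pose, push and grip.
It fails at once if a bystander is shifted by more than 30 mm (distance of any of red_screwdriver, cutter, board, brush, plug, heat_sink from where it was at the start of the episode above 0.03 m).
It fails at once if the marker is shifted by more than 8 mm (distance of fork_gap from where it was at the start of the episode above 0.008 m).
It also fails if it takes over 45 s, if anything falls off the work surface, if the arm or the gripper's body presses on something with over 40 N, if the wrist force passes 120 N, or if a joint passes its speed limit or range.

## Working session

There is one attempt and no reset: what is moved stays moved. The work goes in short steps, Python scripts to look and compute and a tool call to move; the robot and the scene stay as the last step left them, time stands still between calls to the robot, and variables do not carry over. Pictures are saved under pics/ and viewed, about 8 in all and at most 12, crops included, and the job is handed in when it is done.

Besides the shell and the picture viewer there is one more tool, called after "Call:" in YAML: its name, and indented under it one key for each argument. carry_out: Moves the arm, as the interface text tells. Its arguments: {"type":"object","properties":{"commands":{"type":"array","items":{"type":"number"}},"force":{"type":"number"}},"required":["commands"]}

```bash
mkdir -p pics
cat > h.py <<'E'
import numpy as np, cv2
from station import ctrl, viewer, ticket, nets
def pts(cam,depth,mask):
    i=viewer.camera_info(cam); v,u=np.nonzero(mask&(depth>0)); z=depth[v,u]
    c=np.stack([(u-i['cx'])/i['fx']*z,(v-i['cy'])/i['fy']*z,z],1)
    return (c-np.array(i['t']))@np.array(i['R'])
def proj(cam,X):
    i=viewer.camera_info(cam); c=np.atleast_2d(X)@np.array(i['R']).T+np.array(i['t'])
    return np.stack([c[:,0]/c[:,2]*i['fx']+i['cx'],c[:,1]/c[:,2]*i['fy']+i['cy']],1)
E
python3 - <<'E'
from h import *
np.set_printoptions(precision=4,suppress=True)
print(ctrl.get_obs(),ctrl.hold_point_z)
for c in ['top','side']:
    im,d=viewer.camera(c); cv2.imwrite(f'pics/{c}0.png',im); np.save(f'{c}0.npy',d)
    for n in ['test_box','flap','bolt','bolt_knob','flap_grip','pointer_tip','fork_gap']:
        for r in nets.silhouettes(c,n)[:2]:
            p=pts(c,d,r['region'])
            print(c,n,round(r['confidence'],2),r['extent'],len(p),*( [np.median(p,0),np.percentile(p,5,0),np.percentile(p,95,0)] if len(p) else []))
E
```

```text
{'time_s': 0.0, 'qpos': array([-1.2816,  0.3005,  1.5216, -0.    ,  1.3207, -0.0666]), 'joint_vel': array([ 0.0005, -0.0005,  0.001 , -0.0018,  0.0004,  0.0017]), 'tau': array([  0.0002, -53.181 , -35.2743,   0.0708,   0.0244,  -0.0001]), 'ee_pos': array([ 0.1915, -0.5153,  0.2049]), 'eef_rot': array([-3.1415,  0.0012, -1.215 ]), 'force': array([ 0.0922,  0.6311, -0.4986]), 'moment': array([ 0.0292,  0.0331, -0.0019]), 'grip_width': 0.09374231320136504} 0.0188
top test_box 0.61 [249.2, 149.8, 355.2, 226.3] 5022 [ 0.5335 -0.0619  0.0895] [ 0.4705 -0.1635  0.0243] [0.6097 0.0711 0.0995]
top flap 0.69 [275.2, 157.2, 356.0, 223.2] 3582 [ 0.5405 -0.0674  0.0896] [ 0.4783 -0.1531  0.0857] [0.6005 0.0206 0.0935]
top flap 0.27 [348.9, 163.1, 358.2, 177.5] 70 [ 0.5666 -0.1681  0.1563] [ 0.5509 -0.1745  0.1468] [ 0.5793 -0.161   0.1777]
top bolt 0.59 [251.0, 201.1, 286.0, 207.1] 168 [0.4924 0.0549 0.102 ] [0.4857 0.0155 0.0929] [0.5001 0.0895 0.1394]
top bolt_knob 0.75 [250.8, 155.4, 358.6, 222.7] 4614 [ 0.5355 -0.0622  0.0895] [ 0.472  -0.1622  0.0625] [0.6078 0.0617 0.0956]
top bolt_knob 0.5
[... 547 characters left out ...]
7  0.1568] [ 0.5486 -0.1756  0.1478] [ 0.5789 -0.1602  0.1772]
side test_box 0.55 [285.2, 182.5, 357.1, 239.4] 2791 [ 0.5227 -0.1265  0.0787] [ 0.4662 -0.172   0.0096] [0.6078 0.0262 0.0898]
side bolt_knob 0.61 [291.4, 177.4, 302.1, 190.4] 66 [0.4897 0.046  0.1008] [0.483  0.0121 0.0942] [0.4973 0.0926 0.1272]
side flap_grip 0.82 [292.7, 184.5, 357.2, 218.4] 1249 [ 0.5342 -0.0814  0.0866] [ 0.4646 -0.1684  0.0808] [0.5988 0.0166 0.0898]
side pointer_tip 0.67 [294.7, 188.3, 356.8, 217.7] 1170 [ 0.5342 -0.0817  0.0866] [ 0.468  -0.1669  0.0827] [0.5963 0.0138 0.0895]
side fork_gap 0.47 [340.3, 187.4, 352.4, 198.7] 80 [ 0.5664 -0.1732  0.1511] [ 0.5475 -0.1792  0.1264] [ 0.5867 -0.1448  0.17  ]
```

Run:
```python
from h import *
np.set_printoptions(precision=4,suppress=True)
a=cv2.imread('pics/top0.png')[130:250,230:380]; b=cv2.imread('pics/side0.png')[160:250,270:380]
cv2.imwrite('pics/v1.png',np.vstack([cv2.resize(a,(640,512*0+320*0+300*1+0)) if 0 else cv2.resize(a,(370,296),interpolation=cv2.INTER_CUBIC),cv2.resize(b,(370,302),interpolation=cv2.INTER_CUBIC)]))
full=np.ones((400,640),bool)
for c in ['top','side']:
    d=np.load(c+'0.npy'); P=pts(c,d,full)
    r=(P[:,0]>.38)&(P[:,0]<.7)&(P[:,1]>-.25)&(P[:,1]<.15)
    P=P[r]
    for lo,hi in [(.06,.3),(.083,.096)]:
        q=P[(P[:,2]>lo)&(P[:,2]<hi)]; print(c,lo,len(q),cv2.minAreaRect((q[:,:2]*1000).astype(np.float32)))
    k=P[(P[:,2]>.115)&(P[:,1]>-.1)]; print('knob',len(k),k.mean(0),k.min(0),k.max(0))
    k=P[(P[:,2]>.1)&(P[:,1]<-.1)]; print('arc',len(k),k.mean(0),k.min(0),k.max(0))
    g=P[(P[:,2]>.06)&(P[:,0]<.465)];print('grip',len(g)); print(g[np.argsort(g[:,0])][:25])
    im=cv2.imread(f'pics/{c}0.png').astype(int); hsv=cv2.cvtColor(im.astype(np.uint8),cv2.COLOR_BGR2HSV)
    i=viewer.camera_info(c); print(i['t'],-np.array(i['R']).T@np.array(i['t']),i['fx'])
    o=(hsv[...,0]>5)&(hsv[...,0]<22)&(hsv[...,1]>150)&(hsv[...,2]>120); q=pts(c,d,o)
    q=q[(q[:,2]>.1)&(q[:,0]>.4)&(q[:,0]<.7)&(abs(q[:,1])<.25)]; print('orange',len(q));print(q[:60])
```

```text
top 0.06 4772 ((523.712890625, -36.673187255859375), (184.88714599609375, 290.09100341796875), 6.35608434677124)
top 0.083 4068 ((523.71826171875, -36.721099853515625), (184.88714599609375, 289.99456787109375), 6.35608434677124)
knob 28 [0.4927 0.0497 0.1356] [0.4877 0.0447 0.1171] [0.4987 0.0555 0.1432]
arc 151 [ 0.5751 -0.1669  0.1542] [ 0.5413 -0.1793  0.1026] [ 0.6204 -0.155   0.179 ]
grip 66
[[ 0.435  -0.0754  0.0923]
 [ 0.4353 -0.0727  0.09  ]
 [ 0.4354 -0.0779  0.0892]
 [ 0.4356 -0.0805  0.0872]
 [ 0.4363 -0.083   0.0822]
 [ 0.4372 -0.0806  0.0957]
 [ 0.4374 -0.078   0.0938]
 [ 0.4374 -0.0754  0.0938]
 [ 0.4375 -0.0728  0.0934]
 [ 0.438  -0.0831  0.0896]
 [ 0.4394 -0.0807  0.0989]
 [ 0.4395 -0.0781  0.0977]
 [ 0.4398 -0.0728  0.0963]
 [ 0.4402 -0.0754  0.0924]
 [ 0.442  -0.0781  0.0986]
 [ 0.4422 -0.0755  0.0975]
 [ 0.4423 -0.0729  0.0972]
 [ 0.4423 -0.0807  0.0969]
 [ 0.4441 -0.073   0.103 ]
 [ 0.4443 -0.0781  0.1011]
 [ 0.4443 -0.0756  0.1011]
 [ 0.4447 -0.0807  0.098 ]
 [ 0.4469 -0.0704  0.1017]
 [ 0.4472 -0.0781  0.0994]
 [ 0.4473 -0.0807  0.0984]]
[-0.087   0.5068  1.1273
[... 3163 characters left out ...]
 0.5654 -0.1694  0.1531]
 [ 0.5685 -0.1699  0.1528]
 [ 0.5701 -0.1732  0.1539]
 [ 0.5737 -0.1726  0.1532]
 [ 0.5766 -0.1735  0.1531]
 [ 0.5478 -0.1782  0.156 ]
 [ 0.5509 -0.1785  0.1557]
 [ 0.5608 -0.1657  0.1489]
 [ 0.562  -0.1698  0.1505]
 [ 0.5639 -0.1726  0.1514]
 [ 0.5684 -0.1704  0.1498]
 [ 0.5701 -0.1736  0.1509]
 [ 0.5736 -0.1732  0.1502]
 [ 0.5769 -0.1734  0.1498]
 [ 0.5518 -0.1771  0.1518]
 [ 0.5542 -0.1789  0.1522]
 [ 0.562  -0.1702  0.1474]
 [ 0.5638 -0.1732  0.1484]
 [ 0.5665 -0.1744  0.1485]
 [ 0.5702 -0.1737  0.1476]
 [ 0.5537 -0.1803  0.1496]
 [ 0.5586 -0.1771  0.1475]
 [ 0.564  -0.1733  0.1451]
 [ 0.5666 -0.1747  0.1453]
 [ 0.5565 -0.1815  0.1464]
 [ 0.5617 -0.1779  0.1442]]
```

View pics/v1.png

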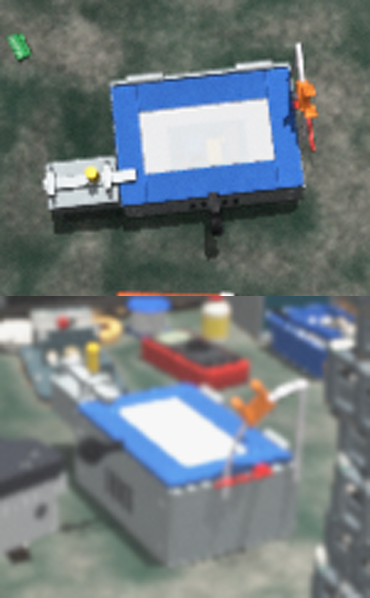

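```bash
cat > fit.py <<'E'
from h import *
from scipy.optimize import minimize
def fit(verbose=1):
    out=[]
    for c in ['top','side']:
        im=cv2.imread(f'pics/{c}0.png'); d=np.load(c+'0.npy'); h=cv2.cvtColor(im,cv2.COLOR_BGR2HSV)
        m=(h[...,0]>100)&(h[...,0]<125)&(h[...,1]>120)
        P=pts(c,d,np.ones_like(m)); 
        n,l,s,_=cv2.connectedComponentsWithStats(m.astype(np.uint8))
        k=l[200 if c=='top' else 200, :]; u=proj(c,[[.477,-.07,.088]])[0].astype(int)
        lab=[j for j in range(1,n) if s[j,4]>300 and s[j,0]-3<u[0]<s[j,0]+s[j,2]+3 and s[j,1]-3<u[1]<s[j,1]+s[j,3]+3]
        mm=np.isin(l,lab).astype(np.uint8); cn,_=cv2.findContours(mm,cv2.RETR_EXTERNAL,cv2.CHAIN_APPROX_NONE)
        hull=cv2.convexHull(np.vstack(cn)); mask=np.zeros_like(mm); cv2.fillConvexPoly(mask,hull,1)
        # ray-plane z=.088
        i=viewer.camera_info(c); v,uu=np.nonzero(mask); R=np.array(i['R']);C=-R.T@np.array(i['t'])
        r=np.stack([(uu-i['cx'])/i['fx'],(v-i['cy'])/i['fy'],np.ones(len(v))],1)@R
        Q=C+r*((.088-C[2])/r[:,2:])
        rc=cv2.minAreaRect((Q[:,:2]*1000).astype(np.float32)); out.append(rc); print(c,lab,rc, 'pts z',np.median(pts(c,d,mask>0)[:,2]))
    return out
if __name__=='__main__': 
    fit()
    a=cv2.imread('pics/top0.png'); b=cv2.imread('pics/side0.png')
    cv2.imwrite('pics/v2.png',cv2.resize(np.hstack([a,b]),(800,250),interpolation=cv2.INTER_AREA))
E
python3 fit.py
```

```text
top [451] ((544.0474243164062, -64.38213348388672), (135.92404174804688, 200.2178192138672), 6.2568278312683105) pts z 0.08948465601904171
side [3] ((539.3238525390625, -66.80426788330078), (135.2724151611328, 205.40403747558594), 6.207850933074951) pts z 0.08658806140696065
```

View pics/v2.png

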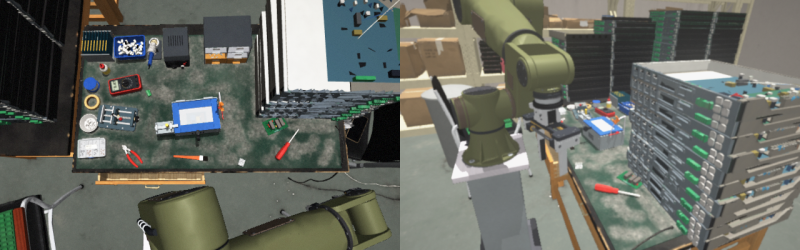

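Run:
```python
from h import *
for c in ['top','side']:
    d=np.load(c+'0.npy'); P=pts(c,d,np.ones((400,640),bool))
    P=P[(P[:,2]>.05)&(P[:,0]>.3)&(P[:,0]<1)&(P[:,1]<-.19)&(P[:,1]>-.8)]
    for lo in np.arange(.3,1,.1):
        q=P[(P[:,0]>=lo)&(P[:,0]<lo+.1)]
        if len(q): print(c,round(lo,1),len(q),np.percentile(q[:,1],[90,98,100]).round(3),np.percentile(q[:,0],[0,2]).round(3),q[:,2].max().round(3))
```

```text
top 0.5 14480 [-0.338 -0.323 -0.321] [0.51  0.523] 0.454
top 0.6 10851 [-0.33  -0.322 -0.321] [0.6   0.602] 0.455
top 0.7 10710 [-0.332 -0.321 -0.19 ] [0.7   0.702] 0.455
top 0.8 8018 [-0.232 -0.199 -0.191] [0.8   0.802] 0.454
top 0.9 840 [-0.201 -0.192 -0.19 ] [0.9   0.901] 0.324
side 0.5 38737 [-0.43  -0.349 -0.321] [0.507 0.517] 0.451
side 0.6 8939 [-0.53  -0.345 -0.337] [0.6   0.602] 0.448
side 0.7 9466 [-0.443 -0.345 -0.338] [0.7   0.701] 0.448
side 0.8 6496 [-0.373 -0.345 -0.341] [0.8   0.803] 0.448
side 0.9 108 [-0.746 -0.744 -0.744] [0.9 0.9] 0.203
```

Call:
carry_out:
  commands: [-1, 0.5, 4, 1, 0, 0, -0.05, -1, 2, 8, 2, 0, 0, -0.1, -1, 4, 12, 3, 0, 0, -0.15, -1, 6, 16, 3, 0, 0, -0.2, -1, 8, 19.5, 3, 0, 0, -0.247, -1, 10, 23, 3, 0, 0, -0.247, -1, 12, 26.5, 3, 0, 0, -0.247, -1, 14, 30, 3, 0, 0, -0.247, -1, 16, 33.5, 3, 0, 0, -0.247, -1, 18, 37, 3, 0, 0, -0.247, -1, 20, 40.5, 3, 0, 0, -0.247, -1, 22, 44, 3, 0, 0, -0.247]

```text
time_s: 1.8
ee_pos: [0.4122, -0.0734, 0.2358]
eef_rot: [-3.141, -0.0, -1.462]
force: [1.1, 0.0, 0.7]
grip_width: 0.0937
```

Call:
carry_out:
  commands: [-1, 2.6, 4, 0, 0, 0, 0, -1, 5.2, 8, 0, 0, 0, 0, -1, 7.9, 12.2, 0, 0, 0, 0, -1, 7.9, 12.2, 0, 0, 0, 0, -0.3, 7.9, 12.2, -3, 0, 0, 0, -0.3, 7.9, 12.2, -6, 0, 0, 0, -0.3, 7.9, 12.2, -8, 0, 0, 0, -0.3, 7.9, 12.2, -8, 0, 0, 0]

```text
time_s: 2.47
ee_pos: [0.4894, 0.0487, 0.1521]
eef_rot: [3.136, 0.0, -1.462]
force: [-1.3, -0.8, -0.7]
grip_width: 0.0709
```

Run:
```python
from h import *
a,_=viewer.camera('top'); b,_=viewer.camera('side')
o=ctrl.get_obs();print(o['ee_pos'],o['grip_width'])
cv2.imwrite('pics/v3.png',np.hstack([cv2.resize(a[140:240,230:370],(400,286)),cv2.resize(b[150:250,240:380],(400,286))]))
```

```text
[0.49130466 0.0486069  0.1563852 ] 0.06306199451809896
```

View pics/v3.png

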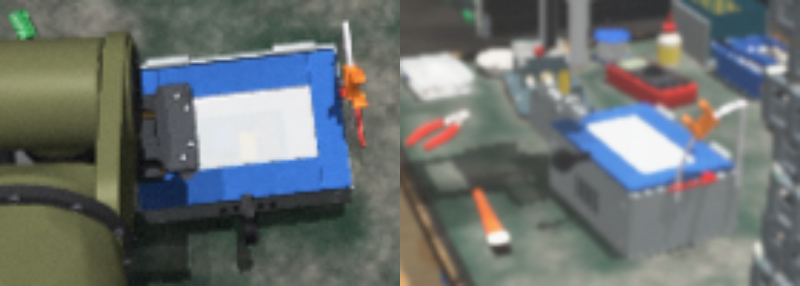

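Call:
carry_out:
  commands: [-0.3, 0, 0, -2.2, 0, 0, 0, -0.3, 0, 0, -4.4, 0, 0, 0, -0.3, 0, 0, -4.4, 0, 0, 0, 1, 0, 0, -4.4, 0, 0, 0, 1, 0, 0, -4.4, 0, 0, 0, 1, 0, 0, -4.4, 0, 0, 0, 1, 0, 0, -4.4, 0, 0, 0, 1, 0, 0, -4.4, 0, 0, 0, 1, 0, 0, -4.4, 0, 0, 0, 1, 0, 0, -4.4, 0, 0, 0, 1, 0, 0, -4.4, 0, 0, 0]
  force: 15

```text
time_s: 3.48
ee_pos: [0.4913, 0.0486, 0.1125]
eef_rot: [-3.141, -0.0, -1.462]
force: [-0.6, -0.5, 2.2]
grip_width: 0.0126
```

Call:
carry_out:
  commands: [1, -0.1, 0.8, 0, 0, 0, 0, 1, -0.2, 1.6, 0, 0, 0, 0, 1, -0.27, 2.4, 0, 0, 0, 0, 1, -0.35, 3.2, 0, 0, 0, 0, 1, -0.35, 3.2, 0, 0, 0, 0, 1, -0.35, 3.2, 0, 0, 0, 0]

```text
time_s: 3.98
ee_pos: [0.4878, 0.0813, 0.1125]
eef_rot: [-3.141, -0.0, -1.461]
force: [0.2, 1.2, 1.2]
grip_width: 0.0125
```

Call:
carry_out:
  commands: [-0.3, 0, 0, 0, 0, 0, 0, -0.3, 0, 0, 0, 0, 0, 0, -0.3, 0, 0, 0, 0, 0, 0, -0.3, 0, 0, 3, 0, 0, 0, -0.3, 0, 0, 6, 0, 0, 0, -0.3, -1, -3, 8, 0, 0, 0, -0.3, -2, -7, 8, 0, 0, 0, -0.3, -3, -11, 8, 0, 0, 0, -0.3, -4.2, -15.7, 8, 0, 0, 0, -0.3, -4.2, -15.7, 8, 0, 0, 0, -0.3, -4.2, -15.7, 8, 0, 0, 0]

```text
time_s: 4.9
ee_pos: [0.4453, -0.0777, 0.1927]
eef_rot: [-3.141, -0.0, -1.465]
force: [0.4, 0.6, -0.4]
grip_width: 0.061
```

Run:
```python
from h import *
np.set_printoptions(precision=4,suppress=True)
a,da=viewer.camera('top'); b,db=viewer.camera('side')
o=ctrl.get_obs();print(o['ee_pos'],o['grip_width'])
cv2.imwrite('pics/v4.png',np.hstack([cv2.resize(a[140:240,230:370],(400,286)),cv2.resize(b[150:250,240:380],(400,286))]))
B=np.array([.5457,-.0652]);y=np.radians(6.23);R=np.array([[np.cos(y),-np.sin(y)],[np.sin(y),np.cos(y)]])
for c,d,im in (('top',da,a),('side',db,b)):
    h=cv2.cvtColor(im,cv2.COLOR_BGR2HSV); m=(h[...,0]>20)&(h[...,0]<34)&(h[...,1]>130)
    q=pts(c,d,m); q=q[(q[:,0]>.45)&(q[:,0]<.53)&(q[:,1]>0)&(q[:,1]<.13)&(q[:,2]>.09)]
    if len(q): print(c,'knob box',len(q),(q[:,:2].mean(0)-B)@R)
    h0=cv2.cvtColor(cv2.imread(f'pics/{c}0.png'),cv2.COLOR_BGR2HSV);d0=np.load(c+'0.npy')
    m=(h0[...,0]>5)&(h0[...,0]<18)&(h0[...,1]>150)&(h0[...,2]>100)
    q=pts(c,d0,m); q=q[(q[:,0]>.5)&(q[:,0]<.62)&(q[:,1]<-.14)&(q[:,1]>-.2)&(q[:,2]>.12)]
    L=np.c_[(q[:,:2]-B)@R,q[:,2]]; L=np.c_[L,np.hypot(.062-L[:,0],L[:,2]-.0845),np.arctan2(L[:,2]-.0845,.062-L[:,0])]
    o=L[(L[:,3]>.083)&(L[:,3]<.112)]
    print(c,'med ang',np.median(L[:,4])); print(o[np.argsort(o[:,4])])
```

```text
[ 0.4459 -0.0754  0.1925] 0.0613627732640151
top knob box 23 [-0.0393  0.1519]
top med ang 0.9541145758536499
[[ 0.0013 -0.1009  0.1462  0.0866  0.7938]
 [-0.0105 -0.1061  0.1597  0.1045  0.8041]
 [-0.003  -0.1025  0.1524  0.094   0.8067]
 [-0.0114 -0.1084  0.1623  0.1069  0.8149]
 [-0.0011 -0.1078  0.1525  0.0927  0.8229]
 [-0.0091 -0.1138  0.1612  0.1046  0.823 ]
 [ 0.0035 -0.101   0.1479  0.0863  0.8253]
 [ 0.0039 -0.0985  0.1475  0.0857  0.8256]
 [-0.0112 -0.1033  0.164   0.108   0.8267]
 [-0.001  -0.1052  0.1535  0.0934  0.8305]
 [ 0.0028 -0.1034  0.1495  0.0879  0.8318]
 [-0.008  -0.1038  0.1615  0.1041  0.8324]
 [ 0.002  -0.1083  0.1505  0.0892  0.833 ]
 [-0.0092 -0.1111  0.1629  0.1059  0.8331]
 [-0.002  -0.11    0.1552  0.0954  0.8349]
 [ 0.0021 -0.1058  0.151   0.0895  0.8382]
 [-0.0049 -0.1044  0.1589  0.1001  0.8387]
 [ 0.0009 -0.1131  0.1528  0.0917  0.8406]
 [-0.0027 -0.1124  0.1568  0.097   0.841 ]
 [-0.0054 -0.1068  0.16    0.1012  0.8416]
 [ 0.0012 -0.1106  0.1526  0.0913  0.8418]
 [-0.0012 -0.1025  0.1553  0.0949  0.8423]
 [-0.0097 -0.1083  0.166   0.1085  0.8494]
 
[... 2764 characters left out ...]
48  0.8534]
 [ 0.0049 -0.1058  0.1505  0.0872  0.8572]
 [ 0.0088 -0.1108  0.1485  0.0832  0.8774]
 [ 0.0064 -0.1088  0.1514  0.0869  0.8775]
 [ 0.0083 -0.1057  0.1531  0.0871  0.906 ]
 [ 0.0113 -0.1066  0.1528  0.0851  0.9322]
 [ 0.0125 -0.11    0.1539  0.0852  0.9518]
 [ 0.014  -0.1022  0.1539  0.0843  0.9654]
 [ 0.013  -0.1089  0.1567  0.0872  0.9747]
 [ 0.0138 -0.1075  0.1592  0.0889  0.9977]
 [ 0.0052 -0.1139  0.1729  0.105   0.9997]
 [ 0.0107 -0.1117  0.1646  0.0952  1.0013]
 [ 0.0126 -0.1144  0.1621  0.092   1.0042]
 [ 0.0175 -0.1076  0.1553  0.0836  1.0099]
 [ 0.009  -0.1139  0.169   0.0998  1.0103]
 [ 0.0064 -0.1119  0.1751  0.1063  1.02  ]
 [ 0.0126 -0.1141  0.1652  0.0946  1.0215]]
```

View pics/v4.png

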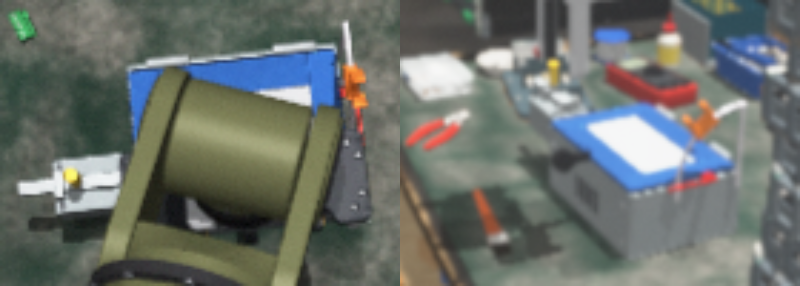

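Call:
carry_out:
  commands: [-0.3, 0, 0, -3.2, 0, 0, 0, -0.3, 0, 0, -6.4, 0, 0, 0, -0.3, 0, 0, -9.6, 0, 0, 0, -0.3, 0, 0, -12.7, 0, 0, 0, -0.3, 0, 0, -12.7, 0, 0, 0, 1, 0, 0, -12.7, 0, 0, 0, 1, 0, 0, -12.7, 0, 0, 0, 1, 0, 0, -12.7, 0, 0, 0, 1, 0, 0, -12.7, 0, 0, 0, 1, 0, 0, -12.7, 0, 0, 0, 1, 0, 0, -12.7, 0, 0, 0, 1, 0, 0, -12.7, 0, 0, 0]
  force: 20

```text
time_s: 6.0
ee_pos: [0.4461, -0.0754, 0.0659]
eef_rot: [-3.14, -0.0, -1.462]
force: [-0.3, -0.1, 0.2]
grip_width: 0.0179
```

Run:
```python
from h import *
np.set_printoptions(precision=4,suppress=True)
print(ctrl.get_obs()['force'])
B=np.array([.5457,-.0652]);y=np.radians(6.23);R=np.array([[np.cos(y),-np.sin(y)],[np.sin(y),np.cos(y)]])
for c in ('top','side'):
    h0=cv2.cvtColor(cv2.imread(f'pics/{c}0.png'),cv2.COLOR_BGR2HSV);d0=np.load(c+'0.npy')
    m=((h0[...,0]<4)|(h0[...,0]>170))&(h0[...,1]>130)&(h0[...,2]>90)
    q=pts(c,d0,m); q=q[(q[:,0]>.44)&(q[:,0]<.65)&(q[:,1]<-.14)&(q[:,1]>-.22)&(q[:,2]>.05)]
    L=np.c_[(q[:,:2]-B)@R,q[:,2]]; print(c,len(L)); print(L[np.argsort(L[:,0])][::2])
for k in np.r_[.1:.9:9j,.92]: print(k.round(2),(np.array([.9941*(1-np.cos(k)),.1085*(1-np.cos(k)),np.sin(k)])*16.2).round(2))
```

```text
[-0.2673 -0.1365  0.2116]
top 22
[[-0.0296 -0.1137  0.0886]
 [-0.0275 -0.111   0.0929]
 [-0.0236 -0.1119  0.087 ]
 [-0.0191 -0.1122  0.091 ]
 [-0.013  -0.1132  0.0878]
 [-0.0083 -0.1136  0.0911]
 [-0.0046 -0.1116  0.0881]
 [ 0.0003 -0.1121  0.0903]
 [ 0.0184 -0.1009  0.0892]
 [ 0.0213 -0.0986  0.0897]
 [ 0.0228 -0.1013  0.0934]]
side 18
[[-0.0167 -0.1128  0.085 ]
 [-0.002  -0.112   0.0848]
 [ 0.0106 -0.1145  0.0865]
 [ 0.0151 -0.1021  0.0833]
 [ 0.0175 -0.1094  0.0861]
 [ 0.0193 -0.1125  0.0837]
 [ 0.0222 -0.1077  0.0877]
 [ 0.0232 -0.1008  0.0844]
 [ 0.0278 -0.105   0.0852]]
0.1 [0.08 0.01 1.62]
0.2 [0.32 0.04 3.22]
0.3 [0.72 0.08 4.79]
0.4 [1.27 0.14 6.31]
0.5 [1.97 0.22 7.77]
0.6 [2.81 0.31 9.15]
0.7 [ 3.79  0.41 10.44]
0.8 [ 4.88  0.53 11.62]
0.9 [ 6.09  0.67 12.69]
0.92 [ 6.35  0.69 12.89]
```

Call:
carry_out:
  commands: [1, 0, 0, 0, 0, 0, 0, 1, 0, 0, 0, 0, 0, 0, 1, 0, 0, 0, 0, 0, 0, 1, 0, 0, 0, 0, 0, 0, 1, 0.03, 0, 0.8, 0, 0, 0, 1, 0.08, 0.01, 1.6, 0, 0, 0, 1, 0.18, 0.02, 2.4, 0, 0, 0, 1, 0.32, 0.04, 3.2, 0, 0, 0, 1, 0.5, 0.06, 4, 0, 0, 0, 1, 0.72, 0.08, 4.8, 0, 0, 0, 1, 0.72, 0.08, 4.8, 0, 0, 0, 1, 0.72, 0.08, 4.8, 0, 0, 0]

```text
time_s: 7.0
ee_pos: [0.4536, -0.0755, 0.1144]
eef_rot: [-3.139, -0.002, -1.462]
force: [-0.7, -7.5, -0.3]
grip_width: 0.0121
```

Run:
```python
from h import *
a,da=viewer.camera('top'); b,db=viewer.camera('side')
o=ctrl.get_obs();print(o['ee_pos'],o['grip_width'],o['force'])
cv2.imwrite('pics/v5.png',np.hstack([cv2.resize(a[140:240,230:370],(400,286)),cv2.resize(b[150:250,240:380],(400,286))]))
```

```text
[ 0.45352292 -0.07554065  0.11424275] 0.011874596769202772 [-0.89051218 -8.16855187 -0.86055959]
```

View pics/v5.png

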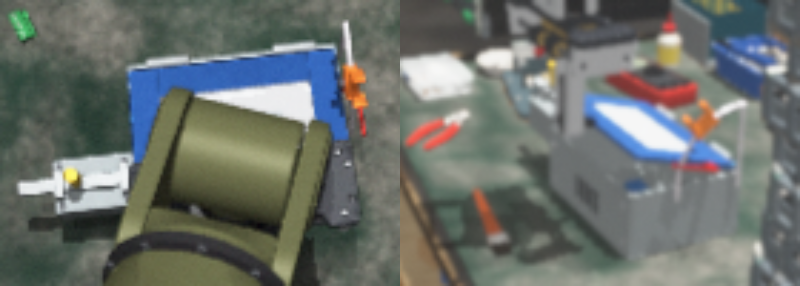

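Call:
carry_out:
  commands: [1, 0.25, -0.1, 0.75, 0, 0, 0, 1, 0.55, -0.05, 1.5, 0, 0, 0, 1, 0.88, 0, 2.25, 0, 0, 0, 1, 1.25, 0.03, 3, 0, 0, 0, 1, 1.65, 0.08, 3.7, 0, 0, 0, 1, 2.09, 0.12, 4.36, 0, 0, 0, 1, 2.57, 0.17, 5.0, 0, 0, 0, 1, 2.57, 0.17, 5.0, 0, 0, 0, 1, 2.57, 0.17, 5.0, 0, 0, 0]

```text
time_s: 7.85
ee_pos: [0.479, -0.0729, 0.1644]
eef_rot: [-3.14, 0.0, -1.462]
force: [-1.9, 7.3, 1.3]
grip_width: 0.012
```

```bash
cat > look.py <<'E'
from h import *
import sys
np.set_printoptions(precision=4,suppress=True)
B=np.array([.5457,-.0652]);y=np.radians(6.23);R=np.array([[np.cos(y),-np.sin(y)],[np.sin(y),np.cos(y)]])
o=ctrl.get_obs();e=o['ee_pos'];g=np.r_[(e[:2]-B)@R,e[2]+.0188]
print(e,o['grip_width'],o['force'],'theta from tcp',np.arctan2(g[2]-.0845,.062-g[0]),np.hypot(g[2]-.0845,.062-g[0]))
ims=[]
for c in ('top','side'):
    im,d=viewer.camera(c); z=proj(c,[.572,-.17,.15])[0].astype(int); ims.append(cv2.resize(im[z[1]-25:z[1]+25,z[0]-30:z[0]+30],(400,333),interpolation=cv2.INTER_CUBIC))
    h=cv2.cvtColor(im,cv2.COLOR_BGR2HSV)
    for n,m in (('red',((h[...,0]<4)|(h[...,0]>170))&(h[...,1]>130)&(h[...,2]>80)),('orange',(h[...,0]>5)&(h[...,0]<18)&(h[...,1]>150)&(h[...,2]>100))):
        q=pts(c,d,m);q=q[(q[:,0]>.45)&(q[:,0]<.65)&(q[:,1]<-.14)&(q[:,1]>-.22)&(q[:,2]>.08)]
        L=np.c_[(q[:,:2]-B)@R,q[:,2]]; r=np.hypot(.062-L[:,0],L[:,2]-.0845); t=np.arctan2(L[:,2]-.0845,.062-L[:,0]); k=r>.05
        print(c,n,k.sum(),'mean',L[k].mean(0),'ang pct',np.percentile(t[k],[5,50,95]) if k.any() else '', 'r',np.percentile(r[k],[5,95]) if k.any() else '')
cv2.imwrite(sys.argv[1],np.hstack(ims))
E
python3 look.py pics/v6.png
```

```text
[ 0.479  -0.0729  0.1644] 0.012049903519471748 [-1.9168  7.2503  1.2894] theta from tcp 0.6526685037443608 0.16253750173993672
top red 1 mean [-0.0094 -0.1126  0.1415] ang pct [0.6735 0.6735 0.6735] r [0.0913 0.0913]
top orange 82 mean [ 0.0075 -0.1052  0.1641] ang pct [0.8228 0.9584 1.1222] r [0.0837 0.1087]
side red 0 mean [nan nan nan] ang pct  r 
side orange 48 mean [ 0.0074 -0.1096  0.154 ] ang pct [0.7771 0.9153 1.0223] r [0.0762 0.1058]look.py:14: RuntimeWarning: Mean of empty slice.
  print(c,n,k.sum(),'mean',L[k].mean(0),'ang pct',np.percentile(t[k],[5,50,95]) if k.any() else '', 'r',np.percentile(r[k],[5,95]) if k.any() else '')
  ret = um.true_divide(
```

View pics/v6.png

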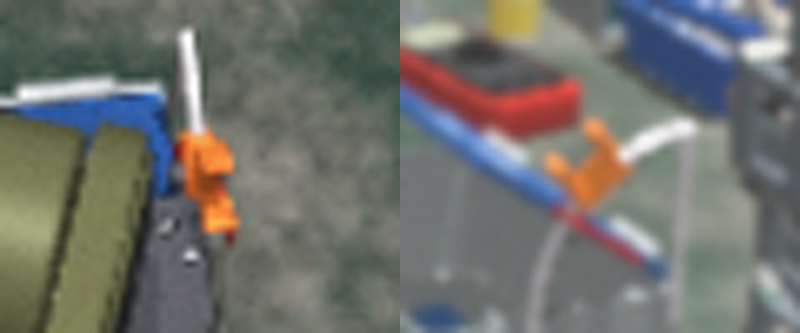

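Call:
carry_out:
  commands: [1, 0.25, -0.1, 0.32, 0, 0, 0, 1, 0.5, -0.08, 0.64, 0, 0, 0, 1, 0.75, -0.05, 0.92, 0, 0, 0, 1, 1.05, -0.02, 1.24, 0, 0, 0, 1, 1.05, -0.02, 1.24, 0, 0, 0]

```text
time_s: 8.37
ee_pos: [0.4893, -0.0717, 0.1768]
eef_rot: [-3.141, 0.003, -1.461]
force: [-3.1, 9.5, -1.0]
grip_width: 0.0119
```

```bash
python3 look.py pics/v7.png 2>/dev/null
```

```text
[ 0.4893 -0.0717  0.1768] 0.01188538825861204 [-3.1234  9.5303 -0.9946] theta from tcp 0.7519181948296428 0.16266667209621735
top red 2 mean [ 0.0112 -0.1129  0.1382] ang pct [0.8112 0.8131 0.815 ] r [0.0718 0.0759]
top orange 60 mean [ 0.0083 -0.1065  0.1653] ang pct [0.8216 1.0497 1.1172] r [0.0796 0.1082]
side red 1 mean [ 0.0048 -0.1128  0.137 ] ang pct [0.7428 0.7428 0.7428] r [0.0776 0.0776]
side orange 48 mean [ 0.0066 -0.1103  0.1534] ang pct [0.773  0.8963 1.0184] r [0.0777 0.1046]
```

View pics/v7.png

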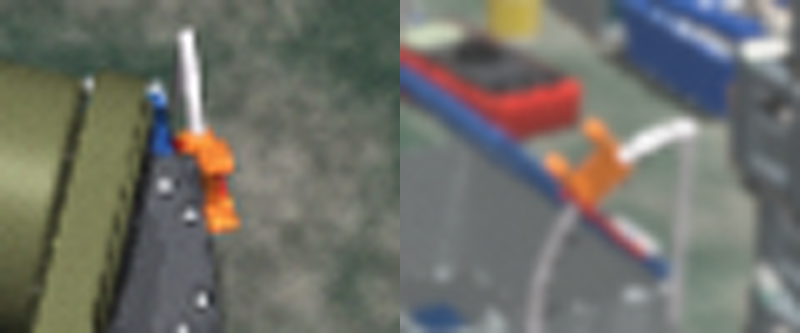

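Call:
carry_out:
  commands: [1, 0.28, 0.04, 0.29, 0, 0, 0, 1, 0.55, 0.07, 0.56, 0, 0, 0, 1, 0.84, 0.1, 0.83, 0, 0, 0, 1, 1.13, 0.13, 1.1, 0, 0, 0, 1, 1.13, 0.13, 1.1, 0, 0, 0]

```text
time_s: 8.88
ee_pos: [0.5009, -0.0703, 0.1881]
eef_rot: [-3.141, 0.003, -1.461]
force: [-1.3, 0.6, -0.8]
grip_width: 0.0121
```

```bash
python3 look.py pics/v8.png 2>/dev/null
```

```text
[ 0.5009 -0.0703  0.1881] 0.0120661727436962 [-1.3298  0.6333 -0.7538] theta from tcp 0.8518472095735857 0.16262903032067044
top red 4 mean [ 0.0081 -0.1123  0.1503] ang pct [0.8748 0.8854 0.8942] r [0.0779 0.0923]
top orange 50 mean [ 0.0019 -0.1062  0.183 ] ang pct [0.8208 1.0424 1.1889] r [0.0832 0.2634]
side red 4 mean [ 0.0242 -0.1144  0.1239] ang pct [0.7848 0.8041 0.8321] r [0.0503 0.0594]
side orange 48 mean [ 0.0073 -0.1109  0.1539] ang pct [0.7594 0.912  1.0192] r [0.0778 0.1048]
```

View pics/v8.png

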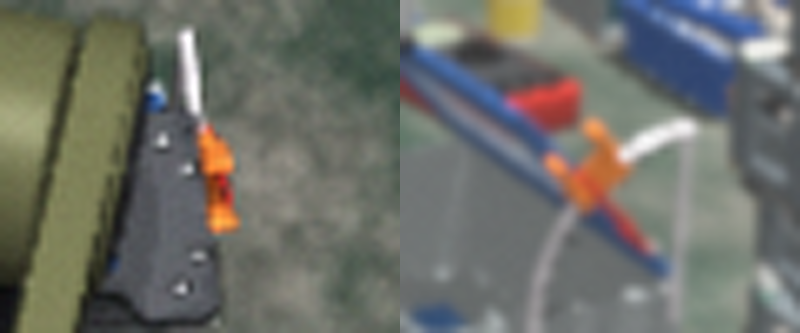

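Call:
carry_out:
  commands: [1, 0.28, 0.03, 0.24, 0, 0, 0, 1, 0.57, 0.06, 0.48, 0, 0, 0, 1, 0.84, 0.09, 0.69, 0, 0, 0, 1, 0.84, 0.09, 0.69, 0, 0, 0, 1, 0.84, 0.09, 0.69, 0, 0, 0, 1, 0.84, 0.09, 0.69, 0, 0, 0]

```text
time_s: 9.48
ee_pos: [0.509, -0.0695, 0.1948]
eef_rot: [-3.14, 0.003, -1.461]
force: [-1.1, 1.9, -1.1]
grip_width: 0.0118
```

```bash
sed -i 's/(400,333)/(800,666)[:2]/;s/np.hstack(ims)/cv2.resize(ims[1],(720,600))/' look.py; python3 look.py pics/v9.png 2>/dev/null
python3 - <<'E'
from h import *
z=proj('side',[.572,-.17,.15])[0].astype(int); th=np.radians(6.23)
for B in ([.5433,-.0664],[.5457,-.0652]):
  for k in (.85,.92,1.0):
    l=np.array([.062-.095*np.cos(k),-.1125]); X=[B[0]+np.cos(th)*l[0]-np.sin(th)*l[1],B[1]+np.sin(th)*l[0]+np.cos(th)*l[1],.0845+.095*np.sin(k)]
    print(k,(proj('side',X)[0]-z+[30.5,25.5])*12)
E
```

```text
[ 0.509  -0.0695  0.1948] 0.01182920149816244 [-1.0952  1.9043 -1.147 ] theta from tcp 0.9169026780963586 0.16261348988027707
top red 5 mean [ 0.0078 -0.1126  0.1586] ang pct [0.9307 0.9331 0.9519] r [0.0884 0.0968]
top orange 44 mean [ 0.0022 -0.1067  0.1836] ang pct [0.8148 1.0391 1.2231] r [0.0853 0.269 ]
side red 2 mean [ 0.0279 -0.1142  0.1247] ang pct [0.8671 0.868  0.869 ] r [0.0511 0.0543]
side orange 50 mean [ 0.0064 -0.1106  0.1537] ang pct [0.7625 0.8811 1.0244] r [0.0773 0.1048]
0.85 [320.06192206 314.95883826]
0.92 [338.71431705 295.60708975]
1.0 [361.0821699  274.97755155]
0.85 [326.69577115 311.7989661 ]
0.92 [345.31302464 292.48185362]
1.0 [367.63690266 271.89028728]
```

View pics/v9.png

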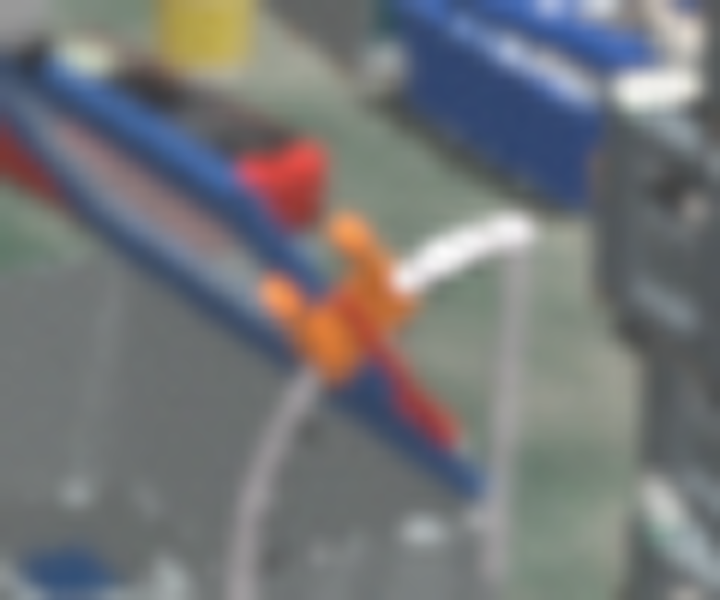

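```bash
python3 -c "
from station import ticket,ctrl
o=ctrl.get_obs();print(o['time_s'],abs(o['joint_vel']).max());print(ticket.hand_in())"
```

```text
9.5833 0.0025714636081701097
the job is handed in; nothing more can be done
None
```

I drew the bolt back 33 mm and lifted the flap by its grip to about 0.92 rad. The pointer stood between the marker's prongs, and I handed in at 9.6 s with the fingers still holding the flap. No verdict came back.

**Pointer and marker:** The hand position put the flap at 0.917 rad. The marker's gap came out at 0.915 to 0.93 rad after correcting for the offset between the two cameras. The last side picture shows the pointer between the prongs. The marker had not visibly moved.

**Grip and stillness:** The finger opening was 11.8 mm on the 12 mm grip, with the grip set to 20 N. The arm was at rest, with joint speeds under 0.003 rad/s.

**Bolt:** The two cameras disagree a little: the top one put it at y = 152 mm and the side one at 148 mm. Both are past the 145 mm limit, but the side reading leaves only 3 mm. The 33 mm of hand travel from a start of about 123 mm would put it near 156 mm. The flap rose without catching on it.

**Other things on the desk:** I saw no contact with them, but I did not measure their positions at the end.

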